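# Press a label holder home behind a shelf lip

### The job

Pick up the white label holder, stand it upright on the narrow metal ledge at the front of the low grey shelf with its tongue pointing into the slot under the shelf's lip, and let go of it there before it is pushed in. Then push it in by feel, against the hidden spring clip, until its plate sits flush against the lip, and finish while still holding it pressed home with the gripper (do not withdraw: the spring would push it out). Leave the dish and the plug on the shelf and the bottle beside it where they are.

Things in the scene. Friction and masses are not known exactly. Their poses are not given: they have to be found in the camera images.
- label_holder: White plastic label holder, 90 g, upright on the table: a plate 60 mm wide (y), 58 tall (z), 9 thick (x -9 to 0), paper card on its front, to be gripped across its 9 mm. At its foot a flat tongue behind (x 0 to 30, 44 wide, z 0 to 6, end corners rounded 8) and a push bar in front (x -22 to -9, 44 wide, z 0 to 14). Origin: underside, on the plane of the plate's rear face, mid-width. +x points along the tongue.
- shelf: Low grey metal shelf fixed to the table, board 200 mm wide (y), 100 deep (x), top at z 74 mm. Origin: on the table under the board's centre; +x to its back, -x front. A lip 6 mm thick runs along its front edge (x -56 to -50 mm, z 58 to 74). Nothing stands on the middle 60 mm of the board's width.
- slot (a point): Middle of the slot mouth, on the ledge top, on the plane of the lip's front face; axes as the shelf's (x into the slot). The slot is 8 mm high under the lip and 50 mm wide between round-ended cheeks that begin 6 mm behind this plane. Fully home, the label holder's origin and axes coincide with this point, the plate's rear face stopped on the lip's front face.
- ledge_front (a point): Middle of the front edge of the narrow aluminium ledge, on its top, 50 mm above the table. The ledge is flat and level, 90 mm wide (y), sticks out 50 mm in front of the lip and runs on behind it as the slot's floor. Flanges under it reach down to 35 mm above the table.
- clip_face (a point): Face of the hidden spring clip at rest, in the slot, 22 mm behind the lip's front face and 4 mm above the ledge top. It meets the tongue's end 8 mm before home and pushes it back out with 2 N, rising to about 5 N at home; with friction a steady push of about 15 N seats it.
- dish: Round flat dish 60 mm across, 15 mm high, on the left end of the shelf board; origin at the centre of its underside. To be left alone.
- plug: Pale grey stepped round plug, 31 mm across, 29 mm high, on the right end of the shelf board; origin at the centre of its underside. To be left alone.
- bottle: Small bottle with a blue cap, 47 mm across, 98 mm high, standing on the table left of the shelf; origin at the centre of its underside. To be left alone.
Not all that is in view belongs to the job. Of the things that look like the label_holder, the largest one is meant.

How it is judged (in metres and radians):
On the way:
1. the label holder stands upright on the ledge, tongue towards the slot, let go, and is not yet pushed in against the clip (its plate still more than 8 mm in front of the lip) (z of label_holder in the frame of slot between -0.003 and 0.003 m and x of label_holder in the frame of slot between -0.055 and -0.008 m and y of label_holder in the frame of slot between -0.025 and 0.025 m and angle between label_holder's own z axis and vertical below 0.12 rad and angle between the x axis of label_holder and the x axis of shelf, either way round below 0.35 rad and contact force between the fingers and label_holder below 0.1 N and contact force between label_holder and shelf above 0.2 N and linear speed of label_holder below 0.02 m/s), for 0.2 s.
At the end, for the whole second after the job is handed in: The label holder's tongue is in the slot and its plate within 2.5 mm of the lip, upright and square to it (within 5 degrees), at rest, while the gripper keeps pressing it (more than 2 N) against the clip and lip (x of label_holder in the frame of slot above -0.0025 m and y of label_holder in the frame of slot between -0.006 and 0.006 m and z of label_holder in the frame of slot between -0.003 and 0.004 m and angle between label_holder's own z axis and vertical below 0.09 rad and angle between the x axis of label_holder and the x axis of shelf, either way round below 0.09 rad and contact force between the fingers and label_holder above 2 N and contact force between label_holder and shelf above 2 N and linear speed of label_holder below 0.01 m/s); the arm keeps its last pose, push and grip.
It fails at once if the dish is shifted more than 15 mm (distance of dish from where it was at the start of the episode above 0.015 m).
It fails at once if the plug is shifted more than 15 mm (distance of plug from where it was at the start of the episode above 0.015 m).
It fails at once if the bottle is shifted more than 15 mm (distance of bottle from where it was at the start of the episode above 0.015 m).
It also fails if it takes over 64 s, if anything falls off the work surface, if the arm or the gripper's body presses on something with over 40 N, if the wrist force passes 120 N, or if a joint passes its speed limit or range.

### The arm

A 7-joint arm with a two-finger parallel gripper is mounted at the origin on a cart in front of the work surface, level with it; the furniture and walls round the work are solid. World frame = base frame: x ahead of the robot, y to its left, z up, the work surface at z = 0. Lengths are in mm, angles in rad, forces in N, time in s.
With the tool pointing down it reaches from about 425 to 800 mm from the base axis. Payload 8.3 kg.
Tool frame: the origin (TCP) lies on the centre line of the jaws, within the pads' length; the fingertips stand env.tcp_to_tips ahead of it and the grasp point (between the pads) is the TCP (env.tcp_to_tips is the distance from the TCP to the fingertips, in mm); z points along the fingers, y is the line along which they close (so a half turn about z gives the same grasp; the last joint's range is limited). The gripper opens to 85 mm and grips with 20 to 120 N. Pads are 22 mm wide; open, the fingers measure 114 mm over their backs; the gripper's body (76 mm by 85 mm) begins 54 mm behind the grasp point. The pads swing forward as they close: fully open they stand 13 mm farther back than shut.
Start: joints at [1.129, 0.383, 0.016, 1.37, -0.006, 1.388, -0.046], TCP at [231.163, -580.662, 250.279] pointing down, gripper open.
Joint ranges: [-2.95, 2.95], [-0.25, 2.06], [-1.52, 1.56], [0.18, 2.33], [-1.44, 4.58], [0.02, 2.06], [-3.01, 3.01]. Speed limits (rad/s): [2.39, 2.39, 3.01, 3.01, 3.14, 3.14, 3.14].

### API

Orientations are given as a unit quaternion [w, x, y, z].
In Python, from station import env, claw, imaging gives the robot as it stands. Calls block until the motion is done:
- env.move_to(position, orientation): joint-space move of the TCP to a pose.
- env.servo_line(position, frame=None, feed=150, threshold=None): straight line of the TCP; frame=None keeps the orientation; feed is the mean speed in mm/s. With threshold (N) it stops when the force on the tool has changed by that much, and returns True; else False.
- env.movej(angles): joint-space move.
- claw.command_gripper(opening, effort=None): finger opening in mm; effort is the grip in N (None keeps the last); returns when the fingers have stopped.
- env.sleep(seconds).
- env.solve_ik(position, orientation): joint angles nearest the present ones, or None.
- env.read_state(): the state.
- imaging.camera(name): name is "scene" or "top" or "wrist"; returns (picture, depth): 400x640x3 uint8, red, green, blue; 400x640 float32, mm along the optical axis (not along the pixel's ray), 0 where there is no reading.
- imaging.camera_params(name): a dict with "vertical_fov" (degrees; the focal length in pixels is half the picture's height over the tangent of half this angle, whatever the lens; pixels are square), "cx", "cy" (the principal point, pixels), "k1" (the pictures are not rectified: a ray, as slopes to the right and down, at radius r is drawn at 1 + k1 r^2 times it, then the intrinsics apply), "R" (3x3) and "t" (3): a world point X has camera coordinates R X + t. Camera axes: x right, y down, z forward; pixel columns grow to the right and rows downward; lengths in mm; the calibration is good to about 2 mm. A picture is of the moment at which its call begins: read the wrist's pose just before it. camera_params takes no time and is no camera call; for the wrist camera it gives the pose at the moment of the call.
A pose or a line that the arm cannot do raises env.IKError and nothing moves.
- env.finish_job(): hands the job in, once; it reports no verdict.
Trained networks look in the newest picture that a camera, given by its name, has taken for a name from the list of things; names that differ only in an ending like _2 or _b are one class to them, and where a whole thing is asked for, a point or a joint stands for the part that bears it (a point fixed in the world has none). Each returns a list of dicts, best first, with "p" (0 to 1); they miss things now and then, are a little off and sometimes report something else, mostly with a low value. They report only what shows in the picture. A call takes as long as a camera call. They do not tell look-alikes from the thing itself.
- imaging.masks_of(camera, name): "mask" (400x640 bool, what is visible of it) and "bbox" ([left, top, width, height] in pixels, round what is visible of it).
The state is a dict: "t": time; "joint_pos": joint angles; "dq": joint speeds; "joint_torque": joint torques, N m; "tcp_pos": TCP position; "ee_rot": TCP orientation; "wrist_force": force on the tool from outside, world axes, zero at the start; "wrist_torque": the same for the moment, N m; "finger_gap": finger opening in mm.
Only numpy, scipy, OpenCV 4.12 (cv2) and the standard library are available. Lean on these libraries where they do the work, as an engineer would, in place of code of your own. Each camera call takes 0.05 s, during which the arm holds its last target. There are 200 camera calls.

## Working session

There is one attempt and no reset: what is moved stays moved. The work goes in short steps, each a Python script; the robot and the scene stay as the last script left them, time stands still between calls to the robot, and variables do not carry over. Pictures are saved under pics/ and viewed, on a budget of 10 in all, crops included, one or two more only if the job needs it, and the job is handed in when it is done.

```bash
mkdir -p pics; ls
cat > h.py <<'E'
import numpy as np, cv2
from station import env, claw, imaging
def params(c):
    p=imaging.camera_params(c); f=200/np.tan(np.radians(p["vertical_fov"])/2)
    return f,p["cx"],p["cy"],p["k1"],np.array(p["R"]),np.array(p["t"])
def cloud(c,d,P=None):
    f,cx,cy,k1,R,t=P or params(c)
    v,u=np.mgrid[0:400,0:640].astype(float)
    xd,yd=(u-cx)/f,(v-cy)/f; x,y=xd.copy(),yd.copy()
    for _ in range(20):
        s=1+k1*(x*x+y*y); x,y=xd/s,yd/s
    C=np.stack([x*d,y*d,d],-1)
    W=(C-t)@R; W[d<=0]=np.nan
    return W
def save(img,n): cv2.imwrite(f"pics/{n}.png",cv2.cvtColor(img,cv2.COLOR_RGB2BGR))
E
python3 - <<'E'
from h import *
print(env.tcp_to_tips, env.read_state())
out=[]
for c in ("scene","top"):
    img,d=imaging.camera(c); np.savez(f"{c}.npz",img=img,d=d); out.append(img)
    save(img,c)
    W=cloud(c,d)
    print(c,[np.round(x,3).tolist() if not np.isscalar(x) else x for x in params(c)])
    for n in ("label_holder","shelf","dish","plug","bottle"):
        for m in imaging.masks_of(c,n)[:6]:
            q=W[m["mask"]]; q=q[~np.isnan(q[:,0])]
            if len(q): print(c,n,round(m["p"],2),m["bbox"],np.round(np.median(q,0)),np.round(np.percentile(q,2,axis=0)),np.round(np.percentile(q,98,axis=0)))
E
```

```text
pics
19.0 {'t': 0.0, 'joint_pos': array([ 1.12910452,  0.38425031,  0.01639748,  1.37114121, -0.0063157 ,
        1.38820169, -0.0465183 ]), 'dq': array([ 1.99019038e-03,  4.94681869e-04, -1.91727391e-05, -2.11245289e-04,
        1.88591580e-04,  3.74493002e-04,  7.07662289e-04]), 'joint_torque': array([ 1.01031706e-03, -6.27591848e+01,  8.44902322e-01, -3.71827161e+01,
        1.66080042e-02,  1.41928758e-02, -7.76841290e-06]), 'tcp_pos': array([ 230.97991512, -580.25670172,  249.27729931]), 'ee_rot': array([-9.55372134e-04,  9.82115715e-01,  1.88275785e-01, -1.97857761e-04]), 'wrist_force': array([-0.55542919,  0.8246168 ,  0.15978152]), 'wrist_torque': array([-0.02161772,  0.02038016, -0.03407643]), 'finger_gap': 85.6679829519169}
scene [np.float64(485.27505204943304), 309.84497274323644, 196.16741554507118, -0.1127576344951723, [[-0.787, -0.617, -0.018], [-0.302, 0.411, -0.86], [0.538, -0.671, -0.51]], [488.267, 206.557, 784.36]]
scene label_holder 0.9 [275.0, 281.0, 27.7, 33.1] [441. 294.  18.] [425. 268.   3.] [467. 304.  46.]
scene label_holder 0.77 [282.2, 227.5, 18.4, 29.7] 
[... 1000 characters left out ...]
   1.] [555. 180.  47.]
top label_holder 0.66 [237.7, 249.2, 37.1, 31.8] [451. 190.  10.] [426. 167.   1.] [477. 218.  61.]
top label_holder 0.32 [311.3, 145.5, 113.7, 88.5] [585. -10.  74.] [ 513. -100.   49.] [659.  90.  78.]
top shelf 0.72 [307.0, 143.5, 119.5, 88.3] [586.  -9.  74.] [ 513. -101.   49.] [660.  91.  78.]
top dish 0.63 [318.7, 146.3, 31.9, 29.2] [630.  55.  90.] [604.  28.  87.] [658.  80.  93.]
top plug 0.59 [394.1, 172.8, 20.1, 16.3] [601. -66.  90.] [591. -82.  77.] [614. -54. 106.]
top bottle 0.83 [240.7, 156.8, 21.7, 31.8] [613. 207.  95.] [597. 189.   1.] [648. 235. 102.]
top bottle 0.54 [310.6, 144.3, 113.9, 91.4] [586.  -9.  74.] [ 513. -100.   49.] [659.  90.  78.]
```

Run:
```python
from h import *
a=np.load("scene.npz")["img"]; b=np.load("top.npz")["img"]
A=cv2.resize(a[140:330,205:385],None,fx=3,fy=3,interpolation=cv2.INTER_CUBIC)
B=cv2.resize(b[135:295,190:440],(800,512),interpolation=cv2.INTER_CUBIC)
save(A,"sc"); save(B,"tc")
d=np.load("top.npz")["d"]; W=cloud("top",d)
# holder points in top view
imgd=np.load("scene.npz")["d"]; S=cloud("scene",imgd)
for n,w in (("top",W),("scene",S)):
    def sel(lo,hi): 
        q=w.reshape(-1,3); return q[np.all((q>lo)&(q<hi),1)]
    for z in ((3,9),(10,18),(25,52),(52,66)):
        q=sel([405,150,z[0]],[500,240,z[1]])
        if len(q)>5:
            r=cv2.minAreaRect(q[:,:2].astype(np.float32)); print(n,"holder",z,len(q),np.round(r[0],1),np.round(r[1],1),round(r[2],1),np.round(q.mean(0),1))
    for z in ((42,56),(66,80)):
        q=sel([490,-120,z[0]],[720,120,z[1]])
        r=cv2.minAreaRect(q[:,:2].astype(np.float32)); print(n,"shelf",z,len(q),np.round(r[0],1),np.round(r[1],1),round(r[2],1),np.round(q.mean(0),1),np.round(np.percentile(q,[1,99],axis=0),1).tolist())
```

```text
top holder (3, 9) 531 [452.1 195.6] [93.4 89.4] 0.8 [456.8 192.6   5.5]
top holder (10, 18) 163 [449.8 187.1] [51.4 51.1] 66.2 [437.  196.8  14.5]
top holder (25, 52) 11 [439.  193.3] [55.5  8.6] 76.4 [434.2 174.6  42.5]
top holder (52, 66) 178 [444.  194.4] [59.7  9.6] 67.9 [444.  194.1  58.9]
top shelf (42, 56) 1463 [608.2 -32.2] [ 99.  241.2] 64.9 [551.7  -8.6  50.8] [[506.4, -118.2, 43.7], [708.7, 46.9, 55.0]]
top shelf (66, 80) 5254 [642.6 -10.4] [203.  175.7] 84.1 [607.2 -15.2  74.6] [[551.6, -108.8, 67.5], [715.7, 93.8, 78.6]]
scene holder (3, 9) 115 [452.6 193.7] [92.2 81.3] 2.0 [443.4 205.7   5.6]
scene holder (10, 18) 205 [437.3 201.5] [61.6 18.7] 65.1 [437.6 202.8  14.5]
scene holder (25, 52) 357 [441.7 200.2] [59.9 10.5] 60.7 [443.  201.1  38.8]
scene holder (52, 66) 181 [445.1 198. ] [60.5 12.1] 68.2 [444.8 199.7  56.4]
scene shelf (42, 56) 998 [616.5  -6. ] [206.4 219.4] 83.4 [572.1  10.7  49.3] [[506.8, -114.5, 42.2], [715.9, 98.6, 55.5]]
scene shelf (66, 80) 1926 [642.9  -8.7] [205.8 174.2] 83.8 [602.4   3.2  73.3] [[551.1, -105.0, 66.3], [714.3, 99.4, 78.5]]
```

View pics/sc.png

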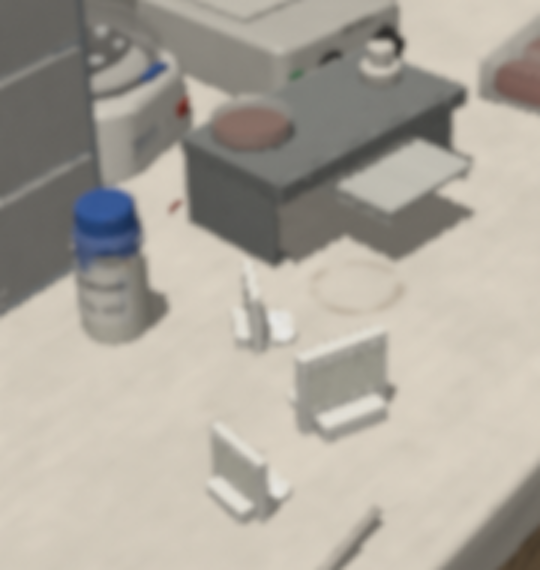

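View pics/tc.png

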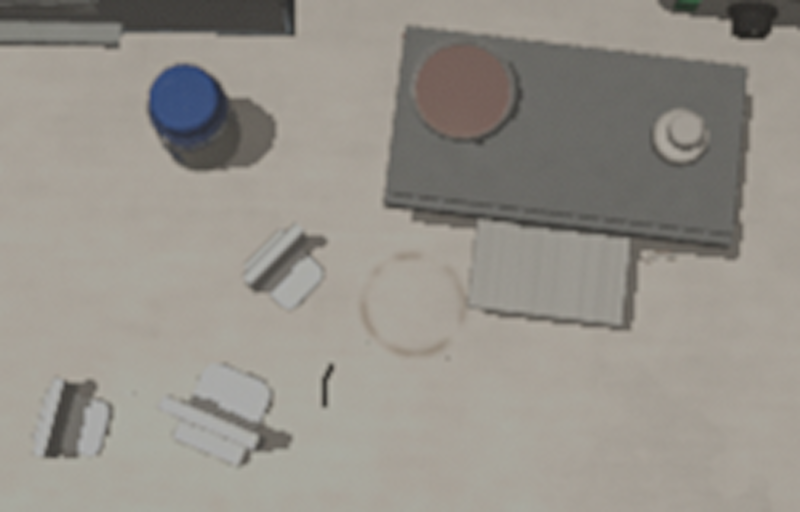

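Three look-alikes in the scene crop: (340,380), (240,470) and (265,310), which are at (215,415), (70,420) and (285,265) in the top crop. The first is meant. It measures 60 mm wide and about 59 mm high, as described, and the other two are about 46 mm high. Its tongue points away from the robot, with yaw about -22°. The shelf is at about -6°, with the ledge in front of it.

```bash
cat >> h.py <<'E'
def down(deg): a=np.radians(deg)/2; return [0,np.cos(a),np.sin(a),0]
def look(n,c="wrist"):
    P=params(c); img,d=imaging.camera(c); np.savez(f"{n}.npz",img=img,d=d); save(img,n)
    return img,d,cloud(c,d,P)
E
python3 - <<'E'
from h import *
for p,a in (((445,196,48),68),((445,196,48),-112),((530,-10,98),84),((530,-10,98),-96),((500,-8,73),-6),((500,-8,73),174)):
    q=env.solve_ik(list(p),down(a)); print(p,a,None if q is None else np.round(q,2))
P=params("wrist"); print("cam in world",-P[4].T@P[5], env.read_state()["tcp_pos"], np.round(P[4],2).tolist())
E
```

```text
(445, 196, 48) 68 [ 0.25  0.44 -0.87  1.95  0.41  0.94 -1.2 ]
(445, 196, 48) -112 [ 0.52  0.69 -1.28  1.94  0.75  1.11  1.68]
(530, -10, 98) 84 [ 0.46  0.38 -0.6   1.8   0.24  1.04 -0.34]
(530, -10, 98) -96 [ 0.9   0.69 -1.28  1.79  0.7   1.22  2.45]
(500, -8, 73) -6 [ 0.4   0.34 -0.52  1.9   0.2   0.95 -1.89]
(500, -8, 73) 174 [ 0.58  0.39 -0.75  1.9   0.31  0.98  1.16]
cam in world [ 303.06589512 -552.4339095   373.10651765] [ 231.17626328 -580.65348879  250.29130631] [[0.37, -0.93, -0.0], [-0.89, -0.35, 0.3], [-0.28, -0.11, -0.95]]
```

```bash
cat > lo.py <<'E'
from h import *
env.move_to([490,-10,230],down(-6)); env.sleep(0.3)
img,d,W=look("w_shelf")
env.move_to([425,170,210],down(68)); env.sleep(0.3)
img2,d2,W2=look("w_hold"); np.savez("WW.npz",a=W,b=W2)
save(np.hstack([img,img2])[:,::1][::1] if 0 else cv2.resize(np.vstack([img,img2]),(480,600),interpolation=cv2.INTER_AREA),"both")
def rep(w,lo,hi,n):
    q=w.reshape(-1,3); q=q[np.all((q>lo)&(q<hi),1)]
    if len(q)<5: print(n,len(q)); return
    r=cv2.minAreaRect(q[:,:2].astype(np.float32)); print(n,len(q),np.round(r[0],1),np.round(r[1],1),round(r[2],1),"med",np.round(np.median(q,0),1))
for z in ((52,66),(10,18),(3,9)): rep(W2,[400,150,z[0]],[500,240,z[1]],f"holder{z}")
rep(W,[480,-70,46],[570,60,54],"ledge"); rep(W,[540,-120,70],[720,120,79],"board")
print(env.read_state()["t"],env.read_state()["tcp_pos"])
E
python3 lo.py
```

```text
holder(52, 66) 559 [444.4 194.5] [59.  9.] 68.0 med [444.8 196.2  57.1]
holder(10, 18) 398 [437.  202.8] [53.2 17.5] 59.5 med [434.2 199.6  13.3]
holder(3, 9) 878 [461.6 194.1] [40.7 59.9] 3.9 med [463.4 187.6   5.4]
ledge 3823 [532.3   1.7] [90.  48.3] 83.9 med [533.2   1.6  49.3]
board 20479 [607.7  -6.2] [200.8  99.8] 84.0 med [601.7 -19.2  73.2]
4.4 [425.32967708 169.41863049 210.00717514]
```

View pics/both.png

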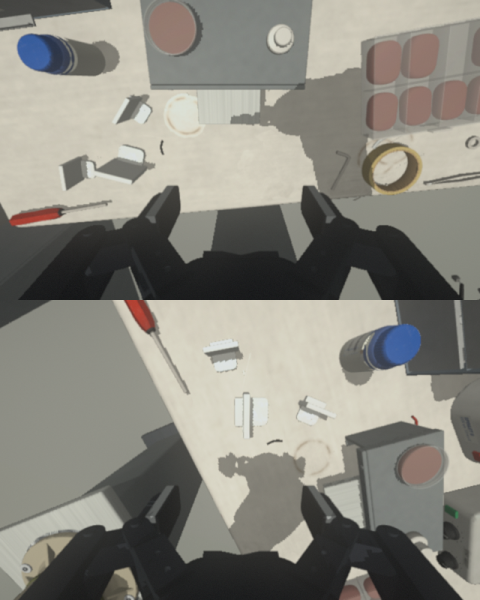

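The top half shows the shelf with its ledge at full-size wrist-image (305,140). The bottom half shows the chosen holder at (335,550-400). The sizes fit: ledge 90 mm wide, board 200.8 mm, plate 59x9 mm. Slot point from the front edges: (558.0,-1.0), yaw -6.0°.

Run:
```python
from h import *
claw.command_gripper(40,30)
env.move_to([444.4,194.5,130],down(68))
print(env.servo_line([444.4,194.5,48],feed=80,threshold=8))
claw.command_gripper(0,40); print(env.read_state()["finger_gap"],env.read_state()["tcp_pos"],env.read_state()["wrist_force"])
env.servo_line([444.4,194.5,170],feed=150)
env.move_to([523.7,2.6,170],down(84)); env.sleep(0.2)
s=env.read_state(); print(s["finger_gap"],s["tcp_pos"],s["ee_rot"],s["t"],s["wrist_force"])
img,d,W=look("w_held")
img2,d2,T=look("t_held","top")
save(np.hstack([cv2.resize(img,None,fx=.62,fy=.62),cv2.resize(img2[130:260,270:440],(397,248))])[:, :],"held")
for n,w in (("w",W),("t",T)):
    for z in ((172,190),(120,129)):
        q=w.reshape(-1,3); q=q[np.all((q>[470,-50,z[0]])&(q<[600,50,z[1]]),1)]
        if len(q)>5: r=cv2.minAreaRect(q[:,:2].astype(np.float32)); print(n,z,len(q),np.round(r[0],1),np.round(r[1],1),round(r[2],1),np.round(np.median(q,0),1))
```

```text
False
8.676848310488161 [444.75658275 194.55057054  48.41268935] [-0.75872349 -1.05149639  4.03256977]
8.307119668299238 [523.40950737   4.34617089 170.02606063] [-1.05408530e-04  7.42240871e-01  6.70133176e-01  7.27397656e-05] 8.9 [-0.30873908  0.21119498 -1.00283287]
w (172, 190) 3390 [521.5   5.8] [58.2 33. ] 62.3 [523.5  12.3 178.8]
w (120, 129) 2259 [540.9  13.2] [34.2 63. ] 39.9 [545.3   9.3 126.8]
t (172, 190) 20 [522.1  33.1] [10.1  4.5] 33.2 [521.6  33.7 178.8]
```

View pics/held.png

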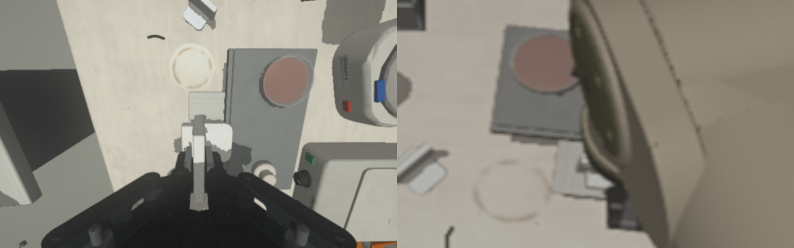

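Held squarely with the tongue towards the shelf (wrist view 205,135). Now place it, let go, and measure it on the ledge.

```bash
cat >> h.py <<'E'
YAW=np.radians(-6.0); SL=np.array([558.0,-1.0,50.0])
RS=np.array([[np.cos(YAW),-np.sin(YAW),0],[np.sin(YAW),np.cos(YAW),0],[0,0,1]])
def toS(p): return (np.asarray(p)-SL)@RS
def toW(p): return (RS@np.asarray(p,float)+SL)
def rect(w,lo,hi,n):
    q=toS(w.reshape(-1,3)); q=q[np.all((q>lo)&(q<hi),1)]
    if len(q)<5: print(n,len(q)); return
    r=cv2.minAreaRect(q[:,:2].astype(np.float32)); print(n,len(q),np.round(r[0],1),np.round(r[1],1),round(r[2],1),"med",np.round(np.median(q,0),1),"lo",np.round(np.percentile(q,1,axis=0),1),"hi",np.round(np.percentile(q,99,axis=0),1))
E
python3 - <<'E'
from h import *
env.servo_line(list(toW([-34.5,0,56])),feed=80)
s=env.read_state(); print("pre",np.round(toS(s["tcp_pos"]),2),s["wrist_force"])
env.sleep(.2)
print(env.servo_line(list(toW([-34.5,0,45])),feed=10,threshold=3))
s=env.read_state(); print("touch",np.round(toS(s["tcp_pos"]),2),s["wrist_force"])
claw.command_gripper(24); env.sleep(.2)
s=env.read_state(); print(s["finger_gap"],s["wrist_force"],s["t"])
env.servo_line(list(toW([-34.5,0,120])),feed=100)
env.move_to(list(toW([-75,0,150])),down(-6)); env.sleep(.3)
s=env.read_state(); print(s["t"],np.round(toS(s["tcp_pos"]),2))
img,d,W=look("w_placed"); save(img,"placed")
rect(W,[-80,-50,50],[10,50,66],"platetop"); rect(W,[-80,-50,10],[-20,50,18],"bar"); rect(W,[-38,-30,3.5],[10,30,9],"tongue")
rect(W,[-80,-60,-4],[0,60,3],"ledge"); rect(W,[-70,-130,21],[120,130,28],"board")
E
```

```text
pre [-34.27   0.17  56.38] [-1.09020419 -1.09952321 -1.63067137]
True
touch [-3.453e+01 -4.000e-02  4.843e+01] [-0.14093807 -0.62391835  5.78633999]
24.261759695671866 [-0.10165359  0.01333587 -0.51445834] 11.4083
13.9 [-74.98   0.   149.89]
platetop 970 [-34.8   0.1] [ 9.1 60.1] 0.1 med [-34.3   0.3  57.1] lo [-39.2 -28.9  50.3] hi [-30.5  29.3  58.8]
bar 287 [-41.7   0.4] [58.6 22.4] 90.0 med [-49.4   0.   13.2] lo [-52.8 -26.1  10.6] hi [-30.5  26.8  14.8]
tongue 1555 [-15.8   0.7] [30.1 58. ] 0.2 med [-16.    0.    5.3] lo [-30.7 -21.5   3.8] hi [-0.8 21.7  7. ]
ledge 1946 [-25.7   0. ] [90.2 49.7] 90.0 med [-18.3 -21.6  -0.7] lo [-49.  -44.4  -2.4] hi [-0.8 44.5  0.9]
board 21427 [25.4  0. ] [113.  200.7] 0.0 med [35.3 -8.9 23.2] lo [  0.3 -97.7  21.5] hi [80.9 97.5 25.1]
```

View pics/placed.png

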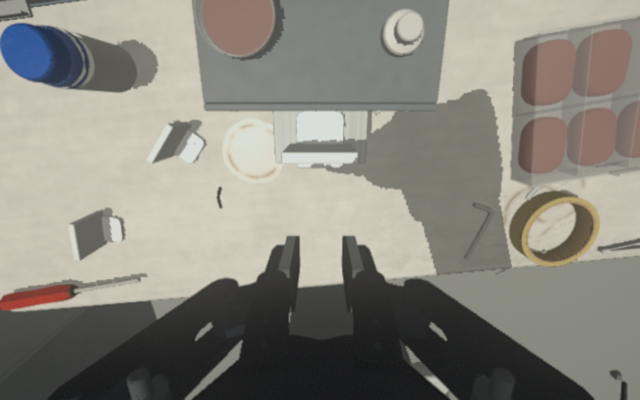

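The holder stands on the ledge at (320,140), released. Its origin is about x=-30 mm, it is centred within 0.4 mm, and its yaw is about 0°. Next I push on the bar with nearly closed fingers.

```bash
cat > push.py <<'E'
from h import *
def st(n):
    s=env.read_state(); print(n,np.round(toS(s["tcp_pos"]),2),"F",np.round(s["wrist_force"]@RS,1),"t",round(s["t"],1))
claw.command_gripper(12,60)
env.servo_line(list(toW([-92,0,60])),feed=120); env.servo_line(list(toW([-92,0,22.5])),feed=60); env.sleep(.2); st("down")
print(env.servo_line(list(toW([-55,0,22.5])),feed=25,threshold=2)); st("a")
x0=toS(env.read_state()["tcp_pos"])[0]
hit=env.servo_line(list(toW([-29,0,22.5])),feed=10,threshold=13); st(f"b {hit}")
env.sleep(.3); st("c")
E
python3 push.py
```

```text
down [-9.168e+01  3.000e-02  2.287e+01] F [ 0.1  0.1 -1. ] t 16.1
False
a [-5.499e+01 -1.000e-02  2.251e+01] F [-0.2 -0.4 -0.1] t 17.8
b True [-3.383e+01  1.000e-02  2.176e+01] F [-2.2  0.7  1.7] t 19.8
c [-3.424e+01 -1.000e-02  2.137e+01] F [-3.4  0.   2.2] t 20.1
```

```bash
cat > push2.py <<'E'
from h import *
def st(n):
    s=env.read_state(); f=s["wrist_force"]@RS; p=toS(s["tcp_pos"]); print(n,np.round(p,2),"F",np.round(f,1),"t",round(s["t"],1)); return p,f
x=-34.2
while x<-25:
    x+=.7; env.servo_line(list(toW([x,0,22.5])),feed=8); env.sleep(.2); p,f=st(round(x,1))
    if f[0]<-18: break
img,d,W=look("w_home"); save(cv2.resize(img[60:240,200:440],(800,600)),"home")
rect(W,[-80,-50,50],[30,50,66],"platetop"); rect(W,[-45,-50,10],[-10,50,16],"bar")
rect(W,[-70,-130,21],[120,130,28],"board")
E
python3 push2.py
```

```text
-33.5 [-3.378e+01 -2.000e-02  2.229e+01] F [-4.8  1.4  0.6] t 20.6
-32.8 [-3.298e+01 -2.000e-02  2.240e+01] F [-5.5  0.4 -0.6] t 21.1
-32.1 [-3.287e+01 -2.000e-02  2.215e+01] F [-7.6  0.8  0.4] t 21.5
-31.4 [-3.274e+01 -3.000e-02  2.192e+01] F [-8.3  0.1  0.8] t 22.0
-30.7 [-3.267e+01  1.000e-02  2.166e+01] F [-10.1   0.6   1. ] t 22.4
-30.0 [-3.259e+01 -2.000e-02  2.147e+01] F [-12.6   0.4   2. ] t 22.9
-29.3 [-3.253e+01 -1.000e-02  2.139e+01] F [-15.2   0.6   4.1] t 23.3
-28.6 [-3.247e+01  1.000e-02  2.139e+01] F [-18.6  -1.1   7.5] t 23.8
platetop 12805 [-22.2  -0.4] [45.5 95.5] 0.3 med [-19.8   0.2  57.2] lo [-42.7 -43.1  50.3] hi [ 0.1 42.6 65.8]
bar 0
board 75012 [25.3 -0.2] [116.3 201.1] 0.3 med [37.2 -9.5 23.2] lo [  0.2 -97.5  21.6] hi [82.5 96.  25.1]
```

View pics/home.png

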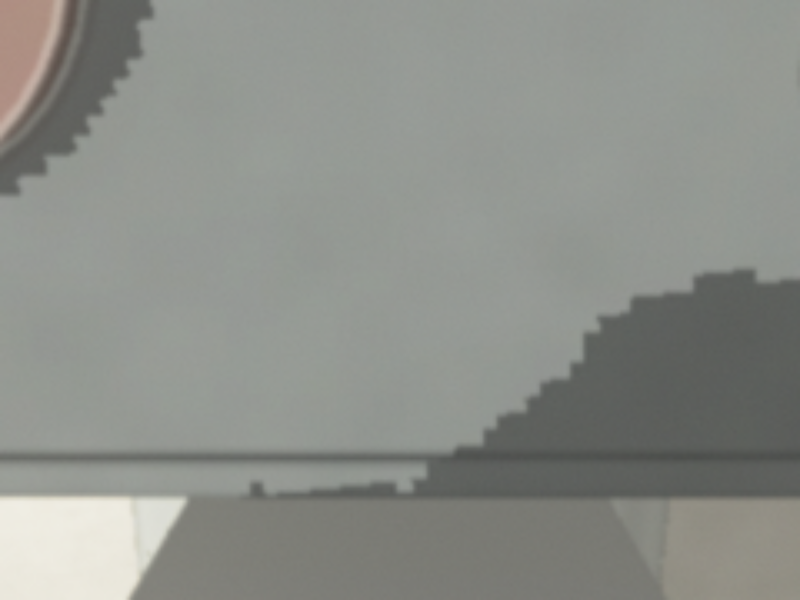

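Run:
```python
from h import *
s=env.read_state(); print(np.round(toS(s["tcp_pos"]),2),np.round(s["wrist_force"]@RS,1),s["t"])
img,d,W=look("w_home2"); S=toS(W)
for z in ((26,34),(34,42),(42,50),(50,56)):
    q=S.reshape(-1,3); q=q[(abs(q[:,1])<29)&(q[:,2]>z[0])&(q[:,2]<z[1])&(abs(q[:,0])<12)]
    if len(q)>20: print(z,len(q),"x",np.round(np.percentile(q[:,0],[5,50,95]),2),"y",np.round(np.percentile(q[:,1],[1,99]),1),"slope",np.polyfit(q[:,1],q[:,0],1)[0])
# lip front edge
q=S.reshape(-1,3); q=q[(abs(q[:,1])>40)&(abs(q[:,1])<90)&(q[:,2]>20)&(q[:,2]<28)]; print("lip edge x",np.percentile(q[:,0],[0.2,1,2]), q[:,0].min())
i2,d2,T=look("s_home","scene")
for n in ("dish","plug","bottle"):
    for m in imaging.masks_of("scene",n)[:1]:
        q=T[m["mask"]]; print(n,m["bbox"],np.round(np.nanmedian(q,0)))
save(cv2.resize(i2[140:270,250:385],(623,600),interpolation=cv2.INTER_CUBIC),"s_home")
```

```text
[-3.246e+01 -2.000e-02  2.140e+01] [-18.3  -1.1   7. ] 23.8417
(26, 34) 949 x [-0.71 -0.31  0.08] y [-28.2  28.3] slope 0.0011195334690541588
(34, 42) 1122 x [-0.73 -0.33  0.09] y [-28.1  28.3] slope 0.0015515593153922348
(42, 50) 1375 x [-0.78 -0.33  0.13] y [-28.2  28.5] slope 0.0007536055350121437
(50, 56) 1360 x [-0.97 -0.37  0.12] y [-28.1  28.3] slope 0.0028889657612114856
lip edge x [0.19657724 0.81092323 1.52238251] -1.256295951539127
dish [275.1, 171.0, 28.4, 21.7] [628.  64.  89.]
bottle [230.8, 201.5, 26.1, 53.0] [610. 225.  59.]
```

View pics/s_home.png

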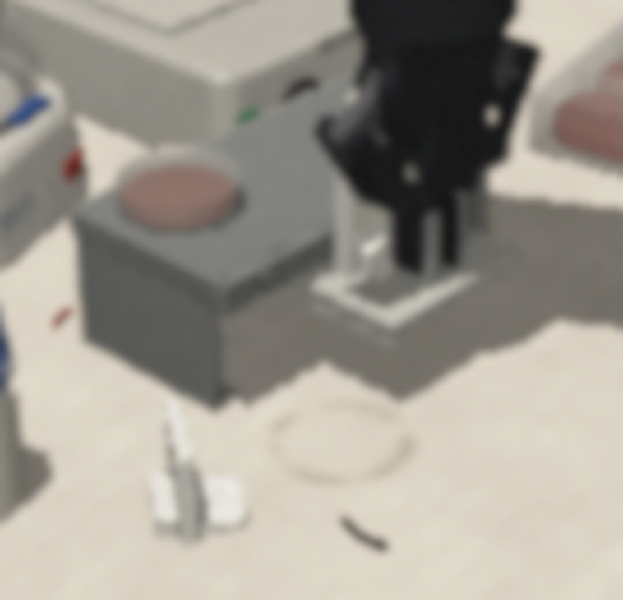

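The scene view shows the plate against the lip at (345,240) with the fingers on the push bar. The rear face is flat at x≈-0.3 mm over its whole height, it is square, and the push holds steady at about 18 N. Handing in.

Run:
```python
from h import *
env.finish_job(); s=env.read_state(); print(np.round(toS(s["tcp_pos"]),2),np.round(s["wrist_force"]@RS,1),s["t"])
```

```text
the job is handed in; nothing more can be done
the job is handed in; nothing more can be done
```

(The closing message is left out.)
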